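# Tighten the lid of a glaze feed pot crosswise and shut its vent

## Task

The lid of the glaze feed pot is only finger-tight: draw it down evenly on its gasket by tightening the four black T-knobs clockwise, always going crosswise from a knob to the one opposite, first one round of about an eighth of a turn each (half way), then a second round, crosswise again, until every knob is home against its stop. Leave the red vent handle open until the lid is down, then turn it clockwise until it is fully shut. Do not disturb the other things on the bench.

Things in the scene. Friction and masses are not known exactly. Their poses are not given: they have to be found in the camera images.
- pot: round metal glaze feed pot, about 150 mm across, 156 mm to the knob tops, standing fast on the bench. Origin under its centre, z up; a brass outlet near the foot marks its +x side. Knob axes lie on its diagonals, 88 mm from the centre: knob 1 at (+62,+62) mm, 2 at (-62,+62), 3 at (-62,-62), 4 at (+62,-62), so 1 and 3, and 2 and 4, are opposite. 242 mm over opposite bars at the start.
- lid_center (a point): centre of the lid's top face, 114 mm above the bench at the start; the lid is a steel disc 152 mm across, without its four ears. It sinks 3 mm and rocks a little with the knobs as they are tightened. z up when level.
- lid (a joint): how far the lid has sunk on its gasket, m: 0 resting loose on the gasket, 0.003 fully down. It is pushed only by the knobs.
- knob_1 (a joint): turn of T-knob 1, rad: grows clockwise seen from above; 0 loose (bar points to the middle of the lid), 1.57 home against its stop (bar lies along the rim). Starts between 0 and 0.2. Needs about 0.13 N m; stays where it is left; sinks 1.9 mm per rad.
- knob_2 (a joint): turn of T-knob 2, rad: grows clockwise seen from above; 0 loose (bar points to the middle of the lid), 1.57 home against its stop (bar lies along the rim). Starts between 0 and 0.2. Needs about 0.13 N m; stays where it is left; sinks 1.9 mm per rad.
- knob_3 (a joint): turn of T-knob 3, rad: grows clockwise seen from above; 0 loose (bar points to the middle of the lid), 1.57 home against its stop (bar lies along the rim). Starts between 0 and 0.2. Needs about 0.13 N m; stays where it is left; sinks 1.9 mm per rad.
- knob_4 (a joint): turn of T-knob 4, rad: grows clockwise seen from above; 0 loose (bar points to the middle of the lid), 1.57 home against its stop (bar lies along the rim). Starts between 0 and 0.2. Needs about 0.13 N m; stays where it is left; sinks 1.9 mm per rad.
- grip_1 (a point): middle of the bar of T-knob 1, on the knob's axis, the place to grip. The bar is black, 66 mm long (its x), 14 mm thick (its y), 22 mm high: 11 mm above and below this point, 145 mm above the bench at the start. Under the bar is a neck 13 mm across and, from 19 mm to 31 mm below this point, a wider foot up to 29 mm across that stands on the lid's ear. Its x lies along the bar, z up.
- grip_2 (a point): middle of the bar of T-knob 2, on the knob's axis, the place to grip. The bar is black, 66 mm long (its x), 14 mm thick (its y), 22 mm high: 11 mm above and below this point, 145 mm above the bench at the start. Under the bar is a neck 13 mm across and, from 19 mm to 31 mm below this point, a wider foot up to 29 mm across that stands on the lid's ear. Its x lies along the bar, z up.
- grip_3 (a point): middle of the bar of T-knob 3, on the knob's axis, the place to grip. The bar is black, 66 mm long (its x), 14 mm thick (its y), 22 mm high: 11 mm above and below this point, 145 mm above the bench at the start. Under the bar is a neck 13 mm across and, from 19 mm to 31 mm below this point, a wider foot up to 29 mm across that stands on the lid's ear. Its x lies along the bar, z up.
- grip_4 (a point): middle of the bar of T-knob 4, on the knob's axis, the place to grip. The bar is black, 66 mm long (its x), 14 mm thick (its y), 22 mm high: 11 mm above and below this point, 145 mm above the bench at the start. Under the bar is a neck 13 mm across and, from 19 mm to 31 mm below this point, a wider foot up to 29 mm across that stands on the lid's ear. Its x lies along the bar, z up.
- vent (a joint): turn of the red vent handle in the middle of the lid, rad: grows clockwise seen from above; 0 open (bar in line with the small brass port, along the x axis of the pot), 1.57 shut against its stop (bar across the port). Starts between 0.15 and 0.45, that is open. Needs about 0.06 N m.
- vent_grip (a point): middle of the red vent handle, on its axis, the place to grip: a bar 56 mm long (its x), 12 mm thick (its y), 20 mm high, this point at its mid height, 147 mm above the bench at the start. z up.
- glaze_jar: blue glaze jar with a black lid, 58 mm across, 73 mm high, on the bench to the left of the pot; origin at its base. Leave alone.
- water_cup: white enamel cup with a blue rim, 72 mm across, 64 mm high, behind the pot; origin at its base. Leave alone.
- spray_bottle: spray bottle with green trigger, 197 mm high, behind the pot; origin at its base. Leave alone.
- masking_tape: roll of yellow masking tape, 104 mm across, 25 mm high, on the bench to the left; origin at its base. Leave alone.

How it is judged:
By the outcome, as a careful person would: the job done as asked, in the order asked, and still so for the second after the job is handed in, with the robot touching nothing.
It also fails if it takes over 72 s, if anything falls off the work surface, if the arm or the gripper's body presses on something with over 40 N, if the wrist force passes 120 N, or if a joint passes its speed limit or range.

## Robot

A 6-joint arm with a two-finger parallel gripper is mounted at the origin on a cart in front of the work surface, level with it; the furniture and walls round the work are solid. World frame = base frame: x ahead of the robot, y to its left, z up, the work surface at z = 0. Lengths are in m, angles in rad, forces in N, time in s.
With the tool pointing down it reaches from about 0.375 to 0.975 m from the base axis. Payload 3.8 kg.
Tool frame: the origin (TCP) lies midway between the tips of the shut fingers; the grasp point (between the pads) lies 19 mm behind it (manip.grip_depth is the distance from the TCP to the grasp point, in m); z points along the fingers, y is the direction in which the jaws open and shut (so a half turn about z gives the same grasp; the last joint's range is limited). The gripper opens to 85 mm and grips with 20 to 120 N. Pads are 22 mm wide; open, the fingers measure 114 mm over their backs; the gripper's body (76 mm by 85 mm) begins 54 mm behind the grasp point. The pads swing forward as they close: fully open they stand 13 mm farther back than shut.
Start: joints at [-1.289, 0.264, 1.604, -0, 1.274, -0.037], TCP at [0.212, -0.641, 0.231] pointing down, gripper open.
Joint ranges: [-2.63, 2.63], [-0.94, 2.18], [0.31, 2.57], [-1.31, 4.45], [0, 2.66], [-2.55, 2.55]. Speed limits (rad/s): [2.57, 2.57, 3.14, 3.14, 3.14, 3.14].

## Interface

Orientations are given as [roll, pitch, yaw] about the fixed x, y, z axes, in that order (R = Rz(yaw) Ry(pitch) Rx(roll)).
In Python, from cell import manip gives the robot as it stands. Calls block until the motion is done:
- manip.move_to(position, orientation): joint-space move of the TCP to a pose.
- manip.move_linear(position, attitude=None, rate=0.15, stop_force=None): straight line of the TCP; attitude=None keeps the orientation; rate is the mean speed in m/s. With stop_force (N) it stops when the force on the tool has changed by that much, and returns True; else False.
- manip.goto_joints(angles): joint-space move.
- manip.open_gripper() and manip.gripper_close(f_grip=None): open the fingers fully, or close them until they stop; f_grip is the grip in N (None keeps the last).
- manip.wait(seconds).
- manip.inverse_kinematics(position, orientation): joint angles nearest the present ones, or None.
- manip.observe(): the state.
- manip.get_image(name): name is "side" or "top"; returns a dict with "img" (400x640x3 uint8, red, green, blue), "mtx" (3x3 intrinsics, pixels), "k1" (the pictures are not rectified: a ray, as slopes to the right and down, at radius r is drawn at 1 + k1 r^2 times it, then the intrinsics apply), "T" (4x4, takes a point from camera to world coordinates). Camera axes: x right, y down, z forward; pixel columns grow to the right and rows downward; lengths in m; the calibration is good to about 2 mm. A picture is of the moment at which its call begins. There is no depth.
A pose or a line that the arm cannot do raises manip.Unreachable and nothing moves.
- manip.sign_off(): hands the job in, once; it reports no verdict.
The state is a dict: "time_s": time; "qpos": joint angles; "joint_velocities": joint speeds; "tau": joint torques, N m; "ee_pos": TCP position; "ee_rot": TCP orientation; "force": force on the tool from outside, world axes, zero at the start; "moment": the same for the moment, N m; "finger_gap": opening from 0.0 (shut) to 1.0 (fully open).
Only numpy, scipy, OpenCV 4.12 (cv2) and the standard library are available. Lean on these libraries where they do the work, as an engineer would, in place of code of your own. Each camera call takes 0.05 s, during which the arm holds its last target.

## Working session

There is one attempt and no reset: what is moved stays moved. The work goes in short steps, each a Python script; the robot and the scene stay as the last script left them, time stands still between calls to the robot, and variables do not carry over. Pictures are saved under pics/ and viewed, and the job is handed in when it is done.

```bash
ls; mkdir -p pics; python3 - <<'E'
from cell import manip
import cv2, numpy as np
print(manip.observe()['time_s'], manip.grip_depth)
for n in ("top","side"):
    d=manip.get_image(n); cv2.imwrite(f"pics/{n}0.png",d["img"][:,:,::-1]); np.savez(f"pics/{n}0.npz",**d)
    print(n,d["mtx"],d["k1"],d["T"])
E
```

```text
pics
0.0 0.0187
top [[399.71895574   0.         321.71603238]
 [  0.         399.71895574 203.3955195 ]
 [  0.           0.           1.        ]] -0.017099963550415088 [[-0.02329303 -0.99607853  0.08535214  0.50249   ]
 [-0.99971649  0.02362938  0.00293256 -0.16765767]
 [-0.00493787 -0.08525964 -0.99634653  1.1071265 ]
 [ 0.          0.          0.          1.        ]]
side [[367.8827406    0.         328.4412344 ]
 [  0.         367.8827406  195.73402089]
 [  0.           0.           1.        ]] 0.017588798763429395 [[-0.99415947  0.08206251 -0.07009058  0.63156121]
 [ 0.10666012  0.64813249 -0.75402115  0.45669721]
 [-0.01644889 -0.75709313 -0.65309985  0.66974402]
 [ 0.          0.          0.          1.        ]]
```

View pics/top0.png

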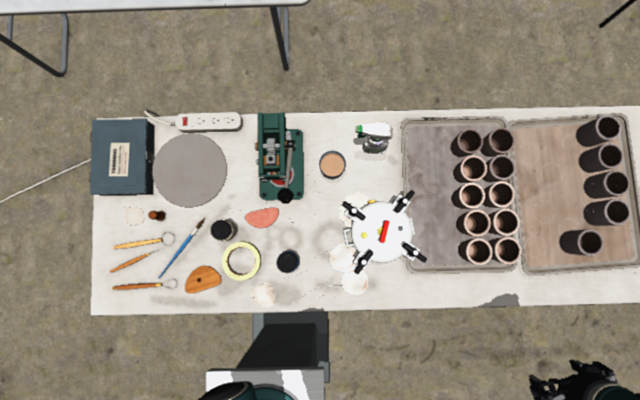

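View pics/side0.png

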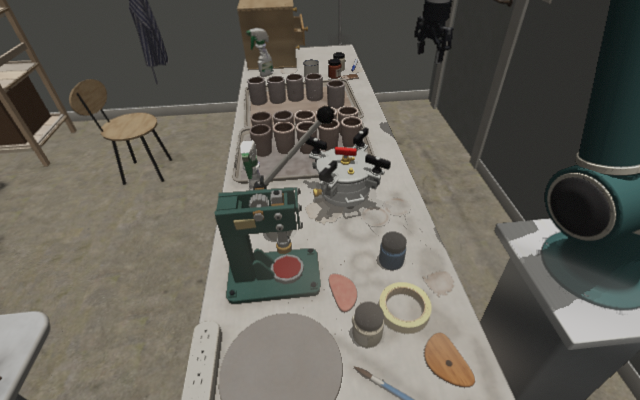

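```bash
python3 - <<'E'
import cv2
a=cv2.imread("pics/top0.png")[170:300,320:450]; b=cv2.imread("pics/side0.png")[105:225,290:410]
cv2.imwrite("pics/topc.png",cv2.resize(a,(600,600),interpolation=cv2.INTER_NEAREST));cv2.imwrite("pics/sidec.png",cv2.resize(b,(600,600),interpolation=cv2.INTER_NEAREST))
E
```

```text
(no output)
```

View pics/topc.png

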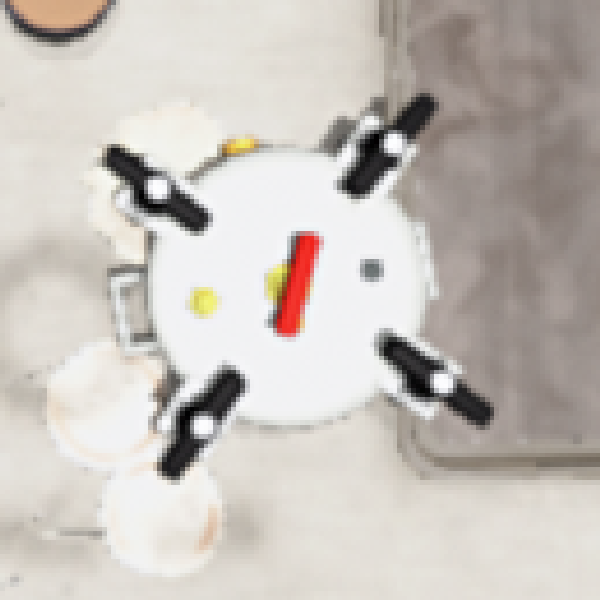

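View pics/sidec.png

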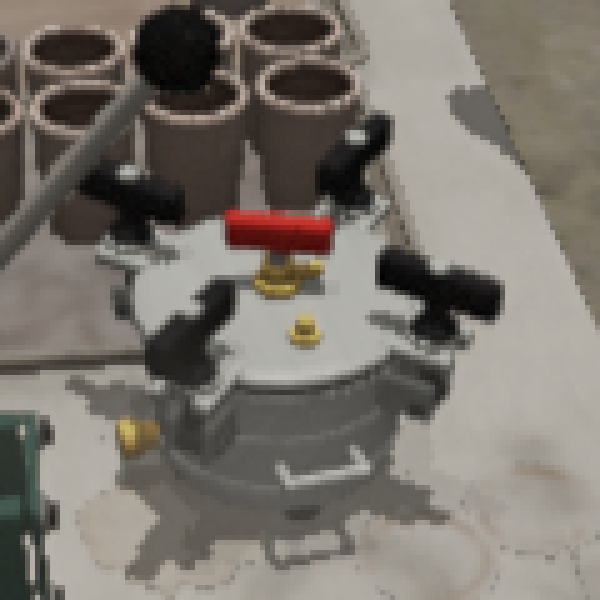

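```bash
cat > h.py <<'E'
import cv2, numpy as np
def ray(d,uv):
    K=d["mtx"]; k=float(d["k1"]); T=d["T"]
    p=(np.asarray(uv,float)-[K[0,2],K[1,2]])/[K[0,0],K[1,1]]
    q=cv2.undistortPoints(np.array([[uv]],float),K,np.array([k,0,0,0,0],float))[0,0]
    v=T[:3,:3]@np.array([q[0],q[1],1.]); return T[:3,3],v/np.linalg.norm(v)
def onz(d,uv,z):
    o,v=ray(d,uv); return o+v*(z-o[2])/v[2]
def tri(d1,u1,d2,u2):
    o1,v1=ray(d1,u1);o2,v2=ray(d2,u2)
    A=np.stack([v1,-v2],1); s=np.linalg.lstsq(A,o2-o1,rcond=None)[0]
    a,b=o1+v1*s[0],o2+v2*s[1]; return (a+b)/2,np.linalg.norm(a-b)
def comps(m,amin=10):
    n,l,s,c=cv2.connectedComponentsWithStats(m.astype(np.uint8),connectivity=8)
    return [(s[i,4],c[i],l==i) for i in range(1,n) if s[i,4]>=amin]
def axis(mask):
    y,x=np.nonzero(mask); r=cv2.minAreaRect(np.stack([x,y],1).astype(np.float32)); return r
def load(n): return dict(np.load(n))
E
python3 - <<'E'
from h import *
t=load("pics/top0.npz");s=load("pics/side0.npz")
for nm,d,(x0,y0,x1,y1) in (("top",t,(320,170,450,300)),("side",s,(290,105,410,225))):
    im=d["img"].astype(int); R,G,B=im[...,0],im[...,1],im[...,2]
    box=np.zeros(R.shape,bool); box[y0:y1,x0:x1]=1
    red=box&(R>140)&(G<70)&(B<70); blk=box&(im.max(2)<60)
    yel=box&(R>150)&(B<110)&(G>110)
    for k,m in (("red",red),("blk",blk),("yel",yel)):
        for a,c,mm in comps(m,6): print(nm,k,a,c.round(2),[np.round(q,1) for q in axis(mm)])
    c=d["img"][y0:y1,x0:x1,::-1]
im=t["img"]
for cx,cy in((354,211),(405,201),(416,253),(364,262)):
    sub=im[cy-4:cy+5,cx-4:cx+5].min(2); print(sub)
print(tri(t,(285,196),s,(325,115)))
E
```

```text
top red 84 [383.67 231.11] [array([383.7, 231.1]), array([ 3.9, 21.1]), np.float64(14.0)]
top blk 8 [331.5 177. ] [array([331.5, 177. ]), array([7., 0.]), np.float64(180.0)]
top blk 43 [409.28 194.67] [array([409.3, 194.8]), array([4.2, 9.2]), np.float64(45.0)]
top blk 68 [399.34 205.29] [array([399.3, 204.8]), array([ 7.1, 13.4]), np.float64(45.0)]
top blk 98 [352.72 210.79] [array([352.4, 211.4]), array([25.1,  7.1]), np.float64(39.3)]
top blk 72 [408.4  248.76] [array([408.8, 248.8]), array([14.8,  7.1]), np.float64(45.0)]
top blk 107 [362.69 260.86] [array([362. , 260.8]), array([ 7. , 25.2]), np.float64(36.9)]
top blk 44 [421.02 257.39] [array([421. , 257.4]), array([9.6, 4.6]), np.float64(36.9)]
top yel 14 [371.14 201.29] [array([371.5, 201.3]), array([1.6, 7.1]), np.float64(80.5)]
top yel 16 [379.44 230.5 ] [array([379.2, 230.3]), array([2.5, 7.3]), np.float64(18.4)]
top yel 7 [362.71 234.43] [array([362.7, 234.4]), array([1.6, 3.5]), np.float64(18.4)]
side red 48 [344.65 148.77] [array([345. , 148.5]), array([ 3., 20.]), np.float64(90.0)]
side blk 308 [326.07 116.43] [array([
[... 2774 characters left out ...]
 236 249 240 208 163 155 146]
 [ 60 166 250 252 251 240 140  93 121]
 [ 42 146 239 252 253 239 128  50  76]
 [  9  83 184 232 234 180  86  32  35]
 [ 15  29  76 116 120  82  48  40  35]
 [ 89 103 106  81  47  26  33  42  44]
 [181 200 197 154  96  44  24  33  42]]
[[ 19   0   7  21  36  43  45  37  38]
 [  1  18  69 105 113  85  48  30  75]
 [  3  72 168 211 215 176  91  52 139]
 [ 22 126 233 252 252 244 152 120 197]
 [ 34 145 244 252 251 246 172 177 229]
 [ 30 121 224 247 245 227 164 188 225]
 [ 29  72 147 186 184 161 172 204 212]
 [ 37  41  55  74 104 162 215 217 213]
 [ 42  38  31  75 161 214 230 221 217]]
(array([ 0.58201165, -0.0977066 ,  0.36868692]), np.float64(0.0017185049538159804))
```

```bash
cat >> h.py <<'E'
def cap(d,c,r=3,lo=120):
    g=d["img"].min(2).astype(float); y,x=np.mgrid[:g.shape[0],:g.shape[1]]
    w=np.clip(g-lo,0,None)*(np.hypot(x-c[0],y-c[1])<=r); return np.array([(w*x).sum(),(w*y).sum()])/w.sum()
L0=np.array([[62,62],[-62,62],[-62,-62],[62,-62]])/1e3
def rigid(P):
    c=P.mean(0); z=((P-c)@[1,1j]); a=L0@[1,1j]; k=(z*a.conj()).sum()/(abs(a)**2).sum()
    yaw=np.angle(k); R=np.array([[np.cos(yaw),-np.sin(yaw)],[np.sin(yaw),np.cos(yaw)]])
    return c,yaw,abs(k),P-c-L0@R.T
E
python3 - <<'E'
from h import *
t=load("pics/top0.npz");s=load("pics/side0.npz")
px=[cap(t,c,2.6) for c in((353.8,210.5),(363.6,262),(415.8,252.8),(405.4,201.2))]
print(np.round(px,2))
P=np.array([onz(t,p,0.156)[:2] for p in px]); c,yaw,k,r=rigid(P); print(c,np.degrees(yaw),k,r*1e3)
c_side=s["img"][120:200,295:400,::-1]
big=cv2.resize(c_side,None,fx=7,fy=7,interpolation=cv2.INTER_CUBIC); cv2.imwrite("pics/sidez.png",big)
# expected side pixels
for n,p in enumerate(P):
    X=np.r_[p,0.156]; q=s["T"][:3,:3].T@(X-s["T"][:3,3]); q=q/q[2]; f=1+float(s["k1"])*(q[0]**2+q[1]**2); print(n+1,s["mtx"][:2,:2]@(q[:2]*f)+s["mtx"][:2,2])
E
```

```text
[[353.69 210.32]
 [363.68 261.9 ]
 [415.5  252.41]
 [405.22 200.97]]
[ 0.51406787 -0.31236046] 9.012928191867568 1.004171843551055 [[-0.00381438  0.73417504]
 [ 0.03665264  0.25089962]
 [-0.07342078 -0.44581825]
 [ 0.04058251 -0.53925642]]
1 [328.29609044 166.65054792]
2 [377.78074965 157.91499133]
3 [361.05121738 132.07893223]
4 [315.80225859 139.23319924]
```

View pics/sidez.png

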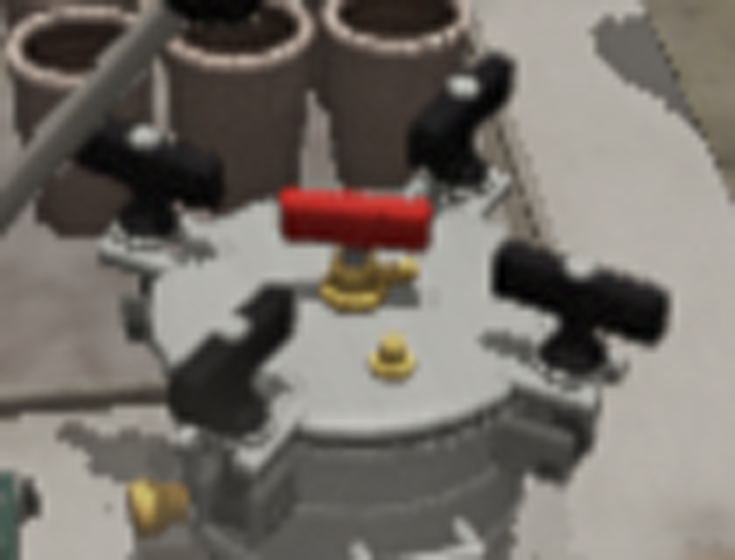

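```bash
cat >> h.py <<'E'
def barang(d,c,z,rad=14.5,thr=75):
    """world angle of a dark bar around pixel c: dark mask + cap disc, PCA on plane z"""
    g=d["img"].max(2); y,x=np.mgrid[:g.shape[0],:g.shape[1]]; r=np.hypot(x-c[0],y-c[1])
    m=((g<thr)&(r<rad))|(r<2.8)
    l=cv2.connectedComponents(m.astype(np.uint8),connectivity=8)[1]; m=l==l[int(round(c[1])),int(round(c[0]))]
    ys,xs=np.nonzero(m); Q=np.array([onz(d,(a,b),z)[:2] for a,b in zip(xs,ys)])
    q=Q-Q.mean(0); w,v=np.linalg.eigh(q.T@q); e=v[:,1]; return np.arctan2(e[1],e[0]),m.sum(),Q.mean(0)
def wrap(a,p=np.pi): return (a+p/2)%p-p/2
E
python3 - <<'E'
from h import *
t=load("pics/top0.npz");s=load("pics/side0.npz")
px=np.array([[353.69,210.32],[363.68,261.9],[415.5,252.41],[405.22,200.97]])
sp=np.array([(329,166.7),(377.9,158.6),(361.1,132.1),(315.7,139.3)])
yaw=np.radians(9.01)
for i in range(4):
    X,e=tri(t,px[i],s,sp[i]); rad=yaw+np.pi/4+i*np.pi/2
    print(i+1,X.round(4),round(e*1e3,2),[ (thr,round(wrap(rad-barang(t,px[i],.156,thr=thr)[0]),3),barang(t,px[i],.156,thr=thr)[1]) for thr in (50,75,95)])
# vent
im=t["img"].astype(int); m=(im[...,0]>130)&(im[...,1]<90)&(im[...,2]<90); m[:170]=0;m[300:]=0;m[:,:320]=0;m[:,450:]=0
ys,xs=np.nonzero(m);Q=np.array([onz(t,(a,b),.157)[:2] for a,b in zip(xs,ys)]);q=Q-Q.mean(0);e=np.linalg.eigh(q.T@q)[1][:,1]
print("vent",Q.mean(0),wrap(yaw-np.arctan2(e[1],e[0])),np.ptp(q@e))
# red top face centre in side ~ (356,205)/7
print(tri(t,(xs.mean(),ys.mean()),s,(295+356/7,120+204/7)))
E
```

```text
1 [ 0.5648 -0.2405  0.156 ] 1.67 [(50, np.float64(0.076), np.int64(103)), (75, np.float64(0.051), np.int64(137)), (95, np.float64(0.055), np.int64(149))]
2 [ 0.4429 -0.2608  0.1538] 0.35 [(50, np.float64(0.014), np.int64(119)), (75, np.float64(0.023), np.int64(148)), (95, np.float64(0.015), np.int64(164))]
3 [ 0.4624 -0.3838  0.1559] 0.13 [(50, np.float64(-0.005), np.int64(112)), (75, np.float64(0.014), np.int64(144)), (95, np.float64(0.007), np.int64(165))]
4 [ 0.5852 -0.3645  0.1558] 0.26 [(50, np.float64(0.133), np.int64(127)), (75, np.float64(0.141), np.int64(149)), (95, np.float64(0.142), np.int64(165))]
vent [ 0.51427075 -0.31015897] 0.4494422389712067 0.050185797449975963
(array([ 0.51406089, -0.31046606,  0.15464009]), np.float64(0.00045140077261367916))
```

```bash
cat > g.py <<'E'
from cell import manip
from h import *
C=np.array([.5141,-.3124]); YAW=np.radians(9.01); ZG=.131; HOV=.180
def geo(i,th):
    a=YAW+np.pi/4+(i-1)*np.pi/2
    return C+.0877*np.array([np.cos(a),np.sin(a)]), a-th
def pick(xy,y0,y1):
    best=None
    for k in (-2,-1,0,1,2):
        a,b=y0+k*np.pi,y1+k*np.pi
        qs=[manip.inverse_kinematics([*xy,ZG],[np.pi,0,w]) for w in (a,b)]
        if any(q is None for q in qs): continue
        if abs(qs[1][5]-qs[0][5]-0)>2.2: continue
        s=max(abs(qs[0][5]),abs(qs[1][5]))
        cur=manip.observe()["qpos"][5]; s=abs(qs[0][5]-cur)+ (10 if s>2.5 else 0)
        if best is None or s<best[0]: best=(s,a,b,qs[0][5],qs[1][5])
    return best
def P(tag):
    o=manip.observe(); print(tag,round(o["time_s"],2),"gap",round(o["finger_gap"],3),"F",np.round(o["force"],1),"M",np.round(o["moment"],2),"p",np.round(o["ee_pos"],4),"q6",round(o["qpos"][5],3))
def turn(xy,y0,y1,z0,z1,f=50,hov=HOV):
    s,a,b,q0,q1=pick(xy,y0,y1); print("pick",np.round([a,b,q0,q1],2))
    manip.move_to([*xy,hov],[np.pi,0,a]); P("hover")
    manip.move_linear([*xy,z0],rate=.12); 
    manip.gripper_close(f); P("closed")
    manip.move_to([*xy,z1],[np.pi,0,b]); P("turned")
    manip.open_gripper(); manip.move_linear([*xy,hov],rate=.15); P("up")
def knob(i,t0,t1,over=0.,**k):
    xy,y0=geo(i,t0); y1=geo(i,t1+over)[1]
    turn(xy,y0,y1,ZG-.0019*t0,ZG-.0019*min(t1,1.57),**k)
def shot(n):
    out={}
    for c in ("top","side"):
        d=manip.get_image(c); np.savez(f"pics/{c}{n}.npz",**d); out[c]=d
    a=cv2.resize(out["top"]["img"][180:285,330:435],(400,400),interpolation=cv2.INTER_CUBIC)
    b=cv2.resize(out["side"]["img"][105:210,290:395],(400,400),interpolation=cv2.INTER_CUBIC)
    cv2.imwrite(f"pics/s{n}.png",np.hstack([a,b])[:,:,::-1]); return out
E
python3 - <<'E'
from g import *
P("s"); q=pick(*[geo(1,.05)[0]],geo(1,.05)[1],geo(1,.8)[1]);print(q)
for i in (1,2,3,4):
    print(i,np.round(pick(geo(i,0)[0],geo(i,0)[1],geo(i,.785)[1]),2),np.round(pick(geo(i,0)[0],geo(i,.785)[1],geo(i,1.62)[1]),2))
xy,y0=geo(1,.05); s,a,b,_,_=pick(xy,y0,geo(1,.8)[1])
manip.move_to([*xy,.20],[np.pi,0,a]); P("hover")
shot("1")
E
```

```text
s 0.1 gap 0.999 F [ 0.8  0.  -0.3] M [-0.05  0.01  0.02] p [ 0.2114 -0.6404  0.2301] q6 -0.037
(np.float64(0.27111953620477364), np.float64(-5.390532978177449), np.float64(-6.140532978177449), np.float64(0.23421175043971942), np.float64(0.9842117504397194))
1 [ 0.22 -5.34 -6.13  0.18  0.97] [ 1.01 -6.13 -6.96  0.97  1.8 ]
2 [ 1.49  2.51  1.73 -1.52 -0.74] [ 0.7  -4.55 -5.39 -0.74  0.1 ]
3 [ 0.07  0.94  0.16 -0.11  0.68] [ 0.72  0.16 -0.68  0.68  1.51]
4 [ 1.5   2.51  1.73 -1.54 -0.75] [ 0.71  1.73  0.89 -0.75  0.08]
hover 2.03 gap 1.005 F [-0.   0.6  0.2] M [-0.06 -0.03 -0.  ] p [ 0.5654 -0.2425  0.2001] q6 0.234
```

View pics/s1.png

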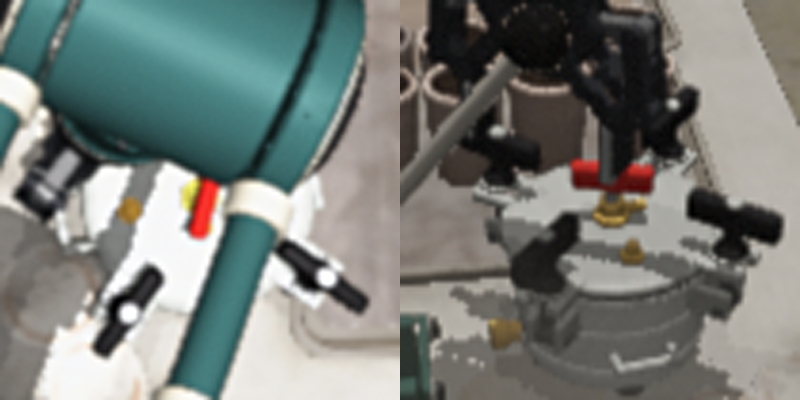

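```bash
python3 - <<'E'
from g import *
knob(1,.05,.785)
xy,y0=geo(3,.01); s,a,b,_,_=pick(xy,y0,geo(3,.785)[1])
manip.move_to([*xy,.18],[np.pi,0,a]); P("hover3")
shot("2")
E
```

```text
pick [-5.39 -6.13  0.23  0.97]
hover 2.38 gap 1.001 F [ 0.9 -0.1 -0.3] M [ 0.02 -0.    0.01] p [ 0.5641 -0.2414  0.1783] q6 0.234
closed 3.59 gap 0.154 F [ 0.4 -1.4  2. ] M [0.01 0.05 0.11] p [ 0.5659 -0.2416  0.1314] q6 0.234
turned 4.33 gap 0.157 F [-1.7  1.9  4.3] M [ 0.32  0.2  -0.01] p [ 0.5657 -0.2412  0.1299] q6 0.968
up 5.5 gap 1.002 F [-0.1 -0.5 -0.1] M [0.02 0.01 0.  ] p [ 0.5658 -0.2415  0.1803] q6 0.969
hover3 6.5 gap 1.005 F [ 0.5 -0.1  0.3] M [ 0.02 -0.01 -0.01] p [ 0.4623 -0.3827  0.1788] q6 -0.094
```

View pics/s2.png

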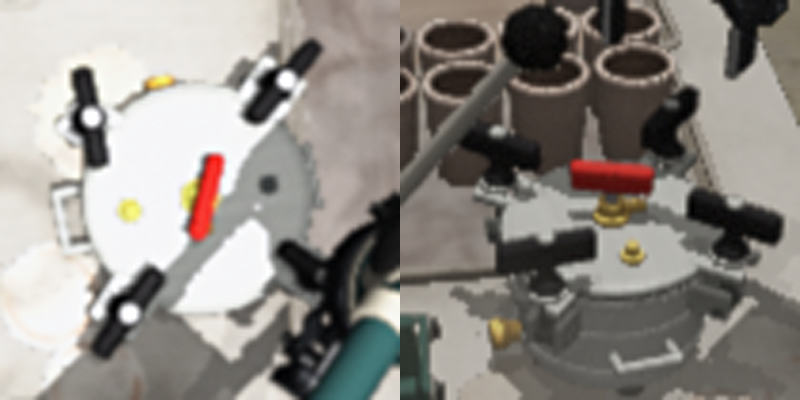

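Knob 1 (bar now near (90,118) in the left crop) turned about 45°, and nothing else has moved. Next are 3, 2 and 4.

```bash
python3 - <<'E'
from g import *
knob(3,.01,.785)
knob(2,.02,.785)
knob(4,.14,.785)
manip.move_to([.36,-.50,.22],[np.pi,0,manip.observe()["ee_rot"][2]]); P("away")
o=shot("3")["top"]
for i,p in enumerate([[353.69,210.32],[363.68,261.9],[415.5,252.41],[405.22,200.97]]):
    c=cap(o,p,2.8); a=YAW+np.pi/4+i*np.pi/2
    print(i+1,c.round(2),[round(wrap(a-.785-barang(o,c,.155,thr=t)[0])+.785,3) for t in (50,75)])
E
```

```text
pick [ 0.93  0.16 -0.1   0.68]
hover 6.85 gap 1.0 F [-0.1  1.1  0.3] M [0.01 0.01 0.02] p [ 0.463  -0.3829  0.18  ] q6 -0.095
closed 8.06 gap 0.155 F [0.9 0.5 0.7] M [-0.03 -0.   -0.16] p [ 0.4629 -0.3837  0.1315] q6 -0.095
turned 8.82 gap 0.152 F [-0.  -0.7  2.7] M [ 0.05 -0.05  0.02] p [ 0.463  -0.3836  0.1301] q6 0.678
up 10.0 gap 1.002 F [ 0.3 -0.2 -1. ] M [ 0.05 -0.02  0.02] p [ 0.4628 -0.3835  0.1803] q6 0.68
pick [-0.65 -1.41  1.64  2.4 ]
hover 10.92 gap 0.999 F [ 0.4 -0.   0.6] M [ 0.03 -0.02  0.03] p [ 0.4428 -0.2608  0.1791] q6 1.637
closed 12.12 gap 0.156 F [-0.2  2.4  2.3] M [ 0.16  0.04 -0.13] p [ 0.4434 -0.2608  0.1314] q6 1.639
turned 12.88 gap 0.151 F [-1.3  1.7  4.5] M [ 0.31  0.14 -0.03] p [ 0.4434 -0.2608  0.1299] q6 2.402
up 14.06 gap 1.0 F [ 0.4 -0.  -1.4] M [-0.   -0.01 -0.03] p [ 0.4433 -0.261   0.1802] q6 2.403
pick [5.52 4.87 1.75 2.39]
hover 14.79 gap 1.002 F [-0.5 -0.2  0.5] M [-0.    0.01 -0.05] p [ 0.5837 -0.3629  0.1777] q6 1.748
closed 16.0 gap 0.149 F [0.9 0.7 2.4] M [ 0.24 -0.08  0.05] p [ 0.5855 -0.3638  0.1312] q6 1.746
turned 16.67 gap 0.154 F [2.1 2.2 2.9] M [ 0.44 -0.33  0.  ] p [ 0.5857 -0.3637  0.13  ] q6 2.39
up 17.84 gap 0.998 F [ 0.2  0.5 -0.6] M [-0.03  0.06 -0.02] p [ 0.5854 -0.3641  0.1806] q6 2.391
away 18.88 gap 0.998 F [ 0.   0.2 -0.5] M [ 0.02 -0.05 -0.02] p [ 0.3606 -0.4994  0.2192] q6 1.997
1 [353.66 210.23] [np.float64(0.826), np.float64(0.797)]
2 [363.63 261.83] [np.float64(0.787), np.float64(0.798)]
3 [415.45 252.33] [np.float64(0.738), np.float64(0.781)]
4 [404.91 200.7 ] [np.float64(0.827), np.float64(0.757)]
```

View pics/s3.png

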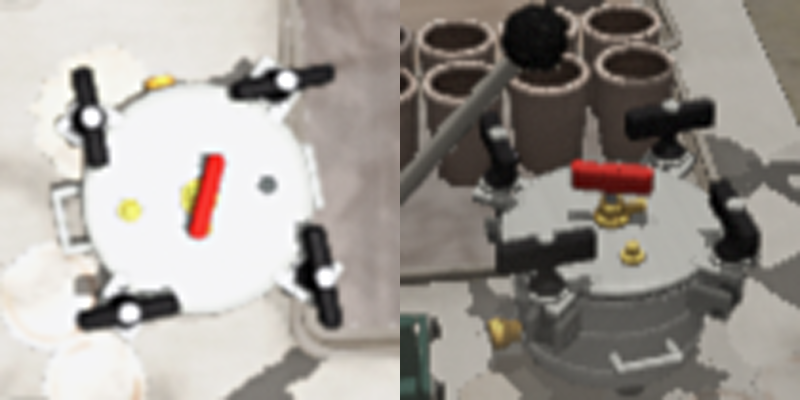

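```bash
python3 - <<'E'
s=open('g.py').read()
s=s.replace("f=50,hov=HOV):","f=50,hov=HOV,out=(0,0)):").replace("manip.move_to([*xy,z1],[np.pi,0,b])","manip.move_to([xy[0]+out[0],xy[1]+out[1],z1],[np.pi,0,b])")
open('g.py','w').write(s)
E
python3 - <<'E'
from g import *
knob(1,.785,1.57,over=.06,f=60)
knob(3,.785,1.57,over=.06,f=60)
manip.move_to([.36,-.50,.22],[np.pi,0,manip.observe()["ee_rot"][2]]); P("away")
o=shot("4")["top"]
for i,p in enumerate([[353.69,210.32],[363.68,261.9],[415.5,252.41],[405.22,200.97]]):
    c=cap(o,p,2.8); a=YAW+np.pi/4+i*np.pi/2
    print(i+1,c.round(2),[round(wrap(a-.785-barang(o,c,.155,thr=t)[0])+.785,3) for t in (50,75)])
E
```

```text
pick [6.44 5.6  0.97 1.81]
hover 20.23 gap 1.0 F [-0.5 -0.3 -0.3] M [ 0.    0.   -0.02] p [ 0.5657 -0.2418  0.1801] q6 0.97
closed 21.45 gap 0.155 F [-1.6  0.9  3. ] M [0.21 0.07 0.03] p [ 0.5658 -0.2413  0.13  ] q6 0.969
turned 22.27 gap 0.147 F [-1.3  4.   5.2] M [0.69 0.18 1.07] p [ 0.5659 -0.241   0.1285] q6 1.812
up 23.48 gap 1.002 F [-0.7  0.6  0.1] M [ 0.06  0.04 -0.09] p [ 0.5658 -0.2415  0.1803] q6 1.814
pick [ 0.16 -0.69  0.68  1.52]
hover 24.52 gap 1.005 F [0.3 0.3 0.5] M [ 0.   -0.03 -0.07] p [ 0.4623 -0.3827  0.179 ] q6 0.681
closed 25.74 gap 0.151 F [-0.5  0.2  2.2] M [ 0.02  0.14 -0.09] p [ 0.4627 -0.3837  0.13  ] q6 0.68
turned 26.57 gap 0.152 F [-1.   1.   4.7] M [0.1  0.04 1.18] p [ 0.4628 -0.3835  0.1285] q6 1.522
up 27.77 gap 0.997 F [-0.2 -0.4 -0.1] M [ 0.02 -0.04  0.02] p [ 0.4627 -0.3835  0.1803] q6 1.525
away 28.45 gap 0.997 F [-0.2  0.5 -0.1] M [ 0.    0.01 -0.02] p [ 0.3596 -0.4992  0.2185] q6 1.272
1 [353.65 210.26] [np.float64(1.591), np.float64(1.57)]
2 [363.63 261.84] [np.float64(0.792), np.float64(0.797)]
3 [415.31 252.39] [np.float64(1.598), np.float64(1.611)]
4 [404.91 200.7 ] [np.float64(0.808), np.float64(0.759)]
```

View pics/s4.png

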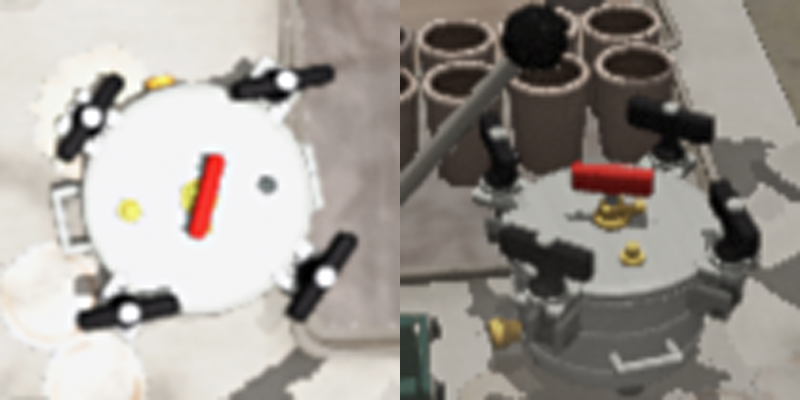

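Knobs 1 and 3 are home: a stop moment of about 1.1 N m, and the bars lie along the rim. Next are 2 and 4, released 1.5 mm outward to clear the vent handle.

```bash
python3 - <<'E'
from g import *
for i in (2,4):
    a=YAW+np.pi/4+(i-1)*np.pi/2
    knob(i,.785,1.57,over=.06,f=60,out=(.0015*np.cos(a),.0015*np.sin(a)))
manip.move_to([.36,-.50,.22],[np.pi,0,manip.observe()["ee_rot"][2]]); P("away")
o=shot("5")["top"]
for i,p in enumerate([[353.69,210.32],[363.68,261.9],[415.5,252.41],[405.22,200.97]]):
    c=cap(o,p,2.8); a=YAW+np.pi/4+i*np.pi/2
    print(i+1,c.round(2),[round(wrap(a-.785-barang(o,c,.155,thr=t)[0])+.785,3) for t in (50,75)])
im=o["img"].astype(int); m=(im[...,0]>130)&(im[...,1]<90)&(im[...,2]<90); m[:170]=0;m[300:]=0;m[:,:320]=0;m[:,450:]=0
ys,xs=np.nonzero(m);Q=np.array([onz(o,(a,b),.154)[:2] for a,b in zip(xs,ys)]);q=Q-Q.mean(0);e=np.linalg.eigh(q.T@q)[1][:,1]
print("vent",Q.mean(0),wrap(YAW-np.arctan2(e[1],e[0])),np.ptp(q@e))
for t in (.43,): print(pick(C,YAW-t,YAW-1.63))
E
```

```text
pick [-4.55 -5.4  -0.74  0.11]
hover 30.3 gap 1.0 F [ 0.6 -0.1 -0.1] M [ 0.01 -0.04  0.01] p [ 0.4434 -0.2608  0.1801] q6 -0.738
closed 31.52 gap 0.15 F [-0.3  0.   2.2] M [ 0.1   0.07 -0.03] p [ 0.4434 -0.2609  0.13  ] q6 -0.738
turned 32.34 gap 0.154 F [ 5.3 -2.6 -0.7] M [-0.47 -0.72  1.1 ] p [ 0.4431 -0.2608  0.1285] q6 0.104
up 33.54 gap 0.999 F [ 0.2  1.3 -0.4] M [ 0.01  0.   -0.02] p [ 0.4432 -0.2609  0.1801] q6 0.107
pick [ 1.73  0.88 -0.75  0.09]
hover 34.38 gap 1.001 F [-0.  -1.1  0. ] M [ 0.05 -0.   -0.03] p [ 0.5838 -0.3631  0.178 ] q6 -0.749
closed 35.59 gap 0.151 F [1.9 2.  2. ] M [ 0.12 -0.21  0.09] p [ 0.5858 -0.364   0.13  ] q6 -0.75
turned 36.42 gap 0.147 F [-1.2  3.6  6.5] M [0.67 0.32 0.95] p [ 0.5859 -0.364   0.1285] q6 0.092
up 37.62 gap 1.003 F [ 0.  -0.3 -0.3] M [-0.05  0.   -0.01] p [ 0.5853 -0.3641  0.1805] q6 0.095
away 38.65 gap 0.999 F [ 1.6 -0.5  0. ] M [ 0.06 -0.03 -0.04] p [ 0.3606 -0.4994  0.2192] q6 -0.299
1 [353.64 210.26] [np.float64(1.589), np.float64(1.562)]
2 [363.53 261.83] [np.float64(1.599), np.float64(1.587)]
3 [415.31 252.39] [np.float64(1.607), np.float64(1.611)]
4 [404.79 200.87] [np.float64(1.522), np.float64(1.539)]
vent [ 0.51454413 -0.31011594] 0.4310800701965505 0.05026178996195904
(np.float64(1.5556659695631527), np.float64(-6.555931141574897), np.float64(-7.755931141574897), np.float64(1.2561033335845888), np.float64(2.456103333584588))
```

View pics/s5.png

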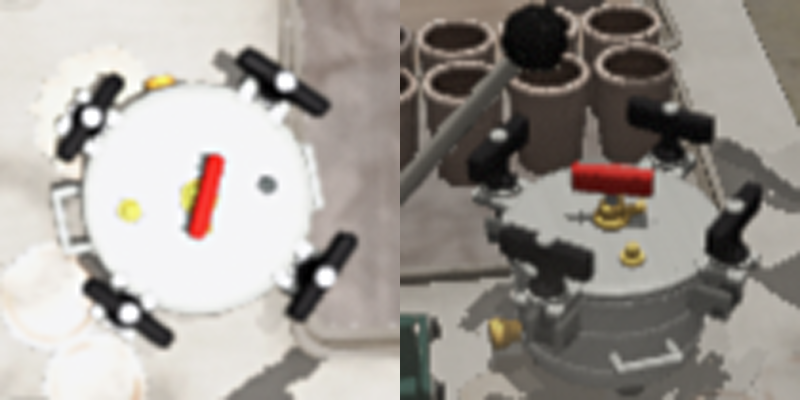

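All four knobs are home, and the vent is untouched and still open at about 0.43 rad. Closing it now.

```bash
python3 - <<'E'
from g import *
xy=C+[0,.0004]
turn(xy,YAW-.42,YAW-1.63,.129,.129,f=40)
manip.move_to([.36,-.50,.22],[np.pi,0,manip.observe()["ee_rot"][2]]); P("away")
d=shot("6"); o=d["top"]
cv2.imwrite("pics/top6.png",o["img"][:,:,::-1])
for i,p in enumerate([[353.69,210.32],[363.68,261.9],[415.5,252.41],[405.22,200.97]]):
    c=cap(o,p,2.8); a=YAW+np.pi/4+i*np.pi/2
    print(i+1,c.round(2),[round(wrap(a-.785-barang(o,c,.155,thr=t)[0])+.785,3) for t in (50,75)])
im=o["img"].astype(int); m=(im[...,0]>130)&(im[...,1]<90)&(im[...,2]<90); m[:170]=0;m[300:]=0;m[:,:320]=0;m[:,450:]=0
ys,xs=np.nonzero(m);Q=np.array([onz(o,(a,b),.154)[:2] for a,b in zip(xs,ys)]);q=Q-Q.mean(0);e=np.linalg.eigh(q.T@q)[1][:,1]
print("vent",Q.mean(0),wrap(YAW-.785-np.arctan2(e[1],e[0]))+.785,np.ptp(q@e))
E
```

```text
pick [-6.55 -7.76  1.25  2.46]
hover 40.13 gap 0.997 F [ 0.2  0.2 -1. ] M [-0.02 -0.08  0.02] p [ 0.5143 -0.312   0.1801] q6 1.246
closed 41.37 gap 0.131 F [-0.6  0.3  1.2] M [-0.08  0.1  -0.05] p [ 0.5143 -0.3123  0.1294] q6 1.247
turned 42.48 gap 0.131 F [0.9 1.4 3.2] M [ 0.01 -0.15  1.08] p [ 0.5146 -0.3121  0.1294] q6 2.455
up 43.68 gap 1.0 F [-0.3 -0.2  0. ] M [ 0.05 -0.01  0.03] p [ 0.5143 -0.3121  0.1803] q6 2.457
away 44.66 gap 1.003 F [ 0.2 -0.9  0.4] M [-0.02  0.01  0.02] p [ 0.3603 -0.4989  0.2189] q6 2.057
1 [353.65 210.26] [np.float64(1.588), np.float64(1.565)]
2 [363.53 261.82] [np.float64(1.596), np.float64(1.585)]
3 [415.31 252.39] [np.float64(1.6), np.float64(1.608)]
4 [404.78 200.87] [np.float64(1.524), np.float64(1.539)]
vent [ 0.51484647 -0.30944122] 1.5801107924384357 0.05138499006181412
```

View pics/s6.png

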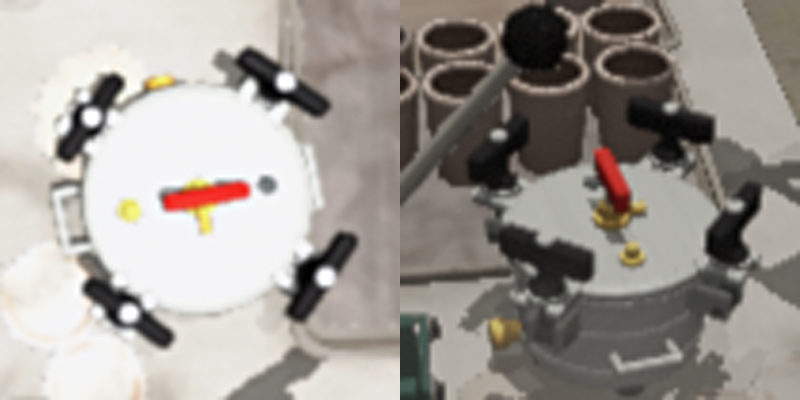

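View pics/top6.png

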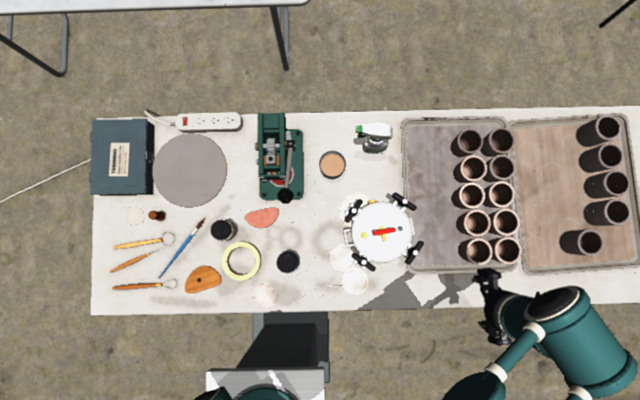

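Every knob bar lies along the rim, the vent bar lies across its port, and the rest of the bench looks unchanged. Handing in.

```bash
python3 - <<'E'
from cell import manip
manip.sign_off(); print(manip.observe()["time_s"])
E
```

```text
the job is handed in; nothing more can be done
the job is handed in; nothing more can be done
```

The lid is drawn down, the vent is shut, and the job was handed in at about 45 s of the 72 s allowed. I tightened the knobs crosswise in the order 1-3-2-4. The first round took each to about 0.785 rad, and the second took each to its stop. The vent handle stayed open at about 0.43 rad until all four knobs were home, then I turned it clockwise to its stop.

**Last checks (top camera):**

| Part | Angle in image (rad) | Target (rad) | Moment at stop (N m) |
|---|---|---|---|
| Knob 1 | 1.57–1.59 | 1.57 | 1.07 |
| Knob 2 | 1.59–1.60 | 1.57 | 1.10 |
| Knob 3 | 1.60–1.61 | 1.57 | 1.18 |
| Knob 4 | 1.52–1.54 | 1.57 | 0.95 |
| Vent | 1.58 | 1.57 | 1.08 |

- **Knob 4:** its image angle reads about 0.04 rad short of home. It ran up against its stop like the others, so I put this down to image error and did not grip it again.
- **Lid:** I did not measure its 3 mm sink directly. I infer it from the knobs being home.
- **Forces and bench:** every force I read was below 10 N, and the other things on the bench look unmoved by eye in the pictures before and after. The gripper was clear of everything at hand-in.

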